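# Reset the fence of a kitchen portion guide

## Robot

A 6-joint arm with a two-finger parallel gripper is mounted at the origin on the work surface. World frame = base frame: x ahead of the robot, y to its left, z up, the work surface at z = 0. Lengths are in mm, angles in rad, forces in N, time in s.
With the tool pointing down it reaches from about 325 to 850 mm from the base axis. Payload 15.5 kg.
Tool frame: the origin (TCP) lies at the very end of the fingers, on their centre line; the grasp point (between the pads) lies 19 mm behind it; z points along the fingers, x is the direction in which the jaws open and shut, and the axes are right-handed (so a half turn about z gives the same grasp; the last joint's range is limited). The gripper opens to 91 mm and grips with 3 to 60 N. Pads are 32 mm wide; open, the fingers measure 118 mm over their backs; the gripper's body (76 mm by 178 mm) begins 60 mm behind the grasp point.
Start: joints at [1.238, 0.494, 1.345, -0, 1.302, -0.096], TCP at [147.223, 607.414, 189.015] pointing down, gripper open.
Joint ranges: [-2.91, 2.91], [-0.82, 2.16], [0.22, 2.67], [-1.22, 4.37], [0.12, 2.79], [-3.08, 3.08]. Speed limits (rad/s): [1.89, 1.89, 2.57, 3.01, 3.01, 3.01].

## Interface

Orientations are given as a unit quaternion [w, x, y, z].
In Python, from cell import arm gives the robot as it stands.
- The arm moves only by the tool servo_tool, never from a script. Its argument "commands" is text: rows parted by semicolons, each of 7 numbers parted by spaces: the opening in per cent of the stroke, from 0 (shut) to 100 (fully open), then the shift along the world's x, y, z in mm, then the turn, a rotation vector about the world's x, y, z in rad. A call has 1 to 12 rows; each row is the pose to reach, as a shift and turn from the pose commanded when the call began; what a row does not reach only later rows make up. A row lasts 1/12 s, in which the tool goes at most 41.7 mm and 7.16 degrees, less where a joint would pass 70% of its speed; a pose out of reach is approached as far as the arm can. A call with a gripper value outside its range is refused whole. The fingers move at their own pace and stop on an object; "newtons" is the grip in N (left out, the last holds). Time passes only in rows, so rows that repeat a pose let the fingers close. It gives the time, the measured TCP pose, the force and the opening at its end, in the units of the state.
- arm.observe(): the state, without advancing time (a new reading comes with each control period).
- arm.camera(name): name is "side" or "top" or "wrist"; returns (picture, depth): 420x560x3 uint8, red, green, blue; 420x560 float32, mm along the optical axis (not along the pixel's ray), 0 where there is no reading.
- arm.camera_params(name): a dict with "mtx" (3x3 intrinsics, pixels), "extrinsics" (4x4, takes a point from world to camera coordinates); the wrist camera has in their place "tool_from_camera" (4x4, takes a point from camera to tool coordinates, whose origin is the TCP and whose axes are the tool frame's). Camera axes: x right, y up, looking along -z (the intrinsics and any distortion apply to the point x, -y, -z); pixel columns grow to the right and rows downward; lengths in mm; the calibration is good to about 2 mm. A picture is of the moment at which its call begins: read the wrist's pose just before it. camera_params takes no time and is no camera call.
- arm.job_done(): hands the job in, once; it reports no verdict.
The state is a dict: "t": time; "qpos": joint angles; "qd": joint speeds; "joint_efforts": joint torques, N m; "tcp_pos": TCP position; "ee_rot": TCP orientation; "contact_force": force on the tool from outside, world axes, zero at the start; "wrist_torque": the same for the moment, N m; "grip_width": finger opening in mm.
Only numpy, scipy, OpenCV 4.12 (cv2) and the standard library are available. Lean on these libraries where they do the work, as an engineer would, in place of code of your own. Each camera call takes 0.05 s, during which the arm holds its last target. There are 200 camera calls.

## Task

On the portion guide with the wooden board, loosen the jam nut by swinging its orange-tipped lever anticlockwise all the way to its open stop, then turn the black adjuster knob above it until the front face of the aluminium fence lines up with the green marker, and swing the lever back to its closed stop to retighten the nut. Do not turn the knob while the nut is tight, move the fence only by its knob, and leave the white guide as it is.

Things in the scene. Friction and masses are not known exactly. Their poses are not given: they have to be found in the camera images.
- oak_nut (a joint): Jam nut of the wooden guide: dark steel disc, 48 mm across, on the upright spindle under the knob, turned by a lever. 0 rad = tight (closed stop), grows anticlockwise seen from above, 1.22 = open stop. Starts within 0.06 of tight. Stiff (0.2 N m, 2.5 N at the lever's post), stays where left. It does not block the knob by force: not turning the knob while it is tight is up to you.
- oak_lever (a point): Grip of the nut's lever: orange upright round post, 18 mm across, at the lever's end, 90 mm from the spindle's axis. The point is on the post's axis, 78 mm above the worktop, 15 mm below the post's top; the post is free all round above the lever's bar (bar top 55 mm above the worktop). The lever sweeps over the robot's side of the board.
- oak_knob (a point): Black adjuster knob on the spindle above the nut: disc 46 mm across with an upright bar grip 44 long, 14 thick, 34 mm high. Point on the axis, mid-bar, 89 mm above the worktop, 15 mm below the bar's top. x along the bar (to its white line), z up. Turns about the vertical, 40 mm of fence travel per rad; anticlockwise draws the fence in (-x), needed 0.6 to 1.35 rad. 0.08 N m, stays put.
- oak_fence: Fence of the wooden guide: upright aluminium plate 14 mm thick, 170 wide, 36 high; orange strip on top along its front face (the face away from robot and knob). Origin at the foot of the front face, mid-width, on the board (18 mm above the worktop). x = sliding direction, away from the knob; y along the face; z up. Slides along the board, driven by the knob.
- oak_marker: Green marker on the rule at the left edge (seen from the robot) of the wooden board, fixed: 16 x 20 x 12 mm, with a white line across its top. Origin under its centre (the white line's place); same axes as the fence, whose front face must come level with the white line along x.
- white_lever (a point): The same lever post on the other guide, which has a white board and blue trim: to be left alone. Equal in shape and size to the wooden one.
- white_fence: Fence of the white guide: to be left alone.

How it is judged:
By the outcome, as a careful person would: the job done as asked, in the order asked, and still so for the second after the job is handed in, with the robot touching nothing.
It also fails if it takes over 61 s, if anything falls off the work surface, if the arm or the gripper's body presses on something with over 40 N, if the wrist force passes 120 N, or if a joint passes its speed limit or range.

## Working session

There is one attempt and no reset: what is moved stays moved. The work goes in short steps, Python scripts to look and compute and a tool call to move; the robot and the scene stay as the last step left them, time stands still between calls to the robot, and variables do not carry over. Pictures are saved under pics/ and viewed, on a budget of 10 in all, crops included, one or two more only if the job needs it, and the job is handed in when it is done.

Besides the shell and the picture viewer there is one more tool, called after "Call:" as name(argument=value, ...) on one line, values as JSON. servo_tool: Moves the arm, as the interface text tells. Its arguments: {"type":"object","properties":{"commands":{"type":"string"},"newtons":{"type":"number"}},"required":["commands"]}

```bash
mkdir -p pics
cat > h.py <<'E'
import numpy as np, cv2
from cell import arm
from scipy.spatial.transform import Rotation as R
def ray(cam,px,st=None):
    p=arm.camera_params(cam); K=np.array(p["mtx"],float); d=p.get("dist",p.get("distortion"))
    px=np.array(px,float).reshape(-1,1,2)
    u=cv2.undistortPoints(px,K,None if d is None else np.array(d,float)).reshape(-1,2)
    r=np.c_[u[:,0],-u[:,1],-np.ones(len(u))]
    if cam=="wrist":
        T=np.array(p["tool_from_camera"]); q=st["ee_rot"]; Rw=R.from_quat([q[1],q[2],q[3],q[0]]).as_matrix()
        return Rw@T[:3,3]+np.array(st["tcp_pos"]), r@T[:3,:3].T@Rw.T
    E=np.array(p["extrinsics"]); return -E[:3,:3].T@E[:3,3], r@E[:3,:3]
def plane(cam,px,z,st=None):
    o,d=ray(cam,px,st); return o+d*((z-o[2])/d[:,2])[:,None]
def save(img,n): cv2.imwrite("pics/"+n,img[:,:,::-1])
E
python3 - <<'E'
from h import *
for c in("top","side"):
    i,d=arm.camera(c); save(i,c+"0.png"); np.save(c+"0.npy",i); p=arm.camera_params(c); print(c,p.keys())
    if c=="top": print(p)
print(arm.observe())
E
```

```text
top dict_keys(['mtx', 'extrinsics'])
{'mtx': array([[407.34526715,   0.        , 274.552404  ],
       [  0.        , 407.34526715, 212.03537602],
       [  0.        ,   0.        ,   1.        ]]), 'extrinsics': array([[ 2.60325458e-03, -9.99968749e-01, -7.46488998e-03,
         5.13178571e+01],
       [ 9.96780781e-01,  1.99662254e-03,  8.01504098e-02,
        -5.84615648e+02],
       [-8.01330004e-02, -7.64951078e-03,  9.96754828e-01,
        -9.19909279e+02],
       [ 0.00000000e+00,  0.00000000e+00,  0.00000000e+00,
         1.00000000e+00]])}
side dict_keys(['mtx', 'extrinsics'])
{'t': 0.1, 'qpos': array([ 1.23752775e+00,  4.94147078e-01,  1.34604349e+00,  2.88590279e-05,
        1.30250304e+00, -9.55017198e-02]), 'qd': array([ 0.00293761, -0.00053589, -0.00215439, -0.00016134, -0.00116716,
       -0.00145776]), 'joint_efforts': array([ 3.53591997e-05, -8.80237126e+01, -3.82541549e+01,  7.09657394e-02,
        4.81758441e-02,  2.45823082e-05]), 'tcp_pos': array([147.07835963, 607.08039527, 188.49042054]), 'ee_rot': array([ 2.85820598e-04,  7.85983454e-01,  6.18247287e-01, -4.70665482e-04]), 'contact_force': array([-0.00568369,  0.54904235,  0.17566289]), 'wrist_torque': array([-0.0608795 ,  0.02419222,  0.00560779]), 'grip_width': 91.24897923120898}
```

View pics/top0.png

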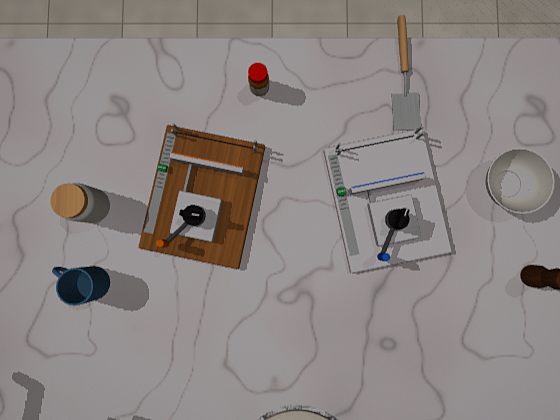

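View pics/side0.png

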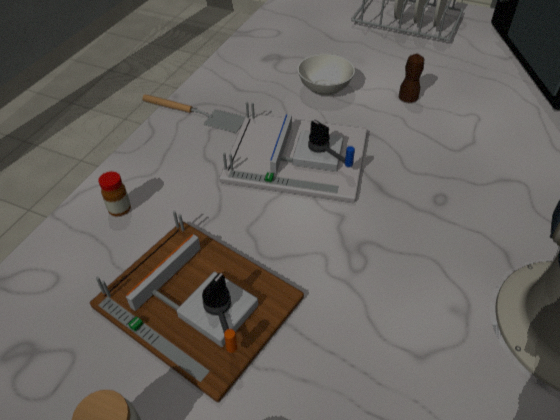

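The top view shows the wooden guide at the left: orange post (160,243), knob (193,215), fence (207,163), marker (162,168). In the side view the post is at (230,341), the knob at (216,295) and the marker at (136,324).

```bash
cat >> h.py <<'E'
def cents(img,lo,hi,roi,minA=4):
    h=cv2.cvtColor(img,cv2.COLOR_RGB2HSV); m=cv2.inRange(h,np.array(lo),np.array(hi)); k=np.zeros_like(m); x0,y0,x1,y1=roi; k[y0:y1,x0:x1]=m[y0:y1,x0:x1]
    n,l,s,c=cv2.connectedComponentsWithStats(k); return k,[(s[i,4],c[i].round(1),s[i,:4]) for i in range(1,n) if s[i,4]>=minA]
E
python3 - <<'E'
from h import *
i=np.load("top0.npy")
k,c=cents(i,(5,200,150),(18,255,255),(130,225,190,260)); print("post",c); print(plane("top",[c[0][1]],90))
k,c=cents(i,(50,120,60),(85,255,255),(140,150,180,185)); print("marker",c); print(plane("top",[x[1] for x in c],30))
k,c=cents(i,(0,0,0),(180,120,45),(175,195,215,235)); print("black",c); print(plane("top",[x[1] for x in c],89))
k,c=cents(i,(0,0,130),(180,60,255),(165,145,250,180)); print("fence",c)
y,x=np.nonzero(k); P=plane("top",np.c_[x,y],54)
r=cv2.minAreaRect(P[:,:2].astype(np.float32)); print("fence rect",r)
# board: brown mask
h=cv2.cvtColor(i,cv2.COLOR_RGB2HSV); m=cv2.inRange(h,np.array((4,100,50)),np.array((18,255,220))); m[:,:135]=0;m[:,275:]=0;m[:120]=0;m[275:]=0
y,x=np.nonzero(cv2.morphologyEx(m,cv2.MORPH_OPEN,np.ones((5,5)))); P=plane("top",np.c_[x,y],18)
r=cv2.minAreaRect(P[:,:2].astype(np.float32)); print("board",r)
E
```

```text
post [(np.int32(37), array([159.2, 242.8]), array([156, 240,   7,   7], dtype=int32))]
[[512.47899465 299.36438413  90.        ]]
marker [(np.int32(14), array([162. , 165.1]), array([159, 164,   7,   3], dtype=int32)), (np.int32(20), array([161.6, 169.2]), array([158, 168,   8,   4], dtype=int32))]
[[693.0388564  314.83332105  30.        ]
 [683.38431392 315.5260115   30.        ]]
black [(np.int32(352), array([191.6, 216.5]), array([175, 205,  30,  30], dtype=int32))]
[[569.22389641 231.05772899  89.        ]]
fence [(np.int32(311), array([205.3, 162.2]), array([170, 150,  73,  22], dtype=int32))]
fence rect ((673.3798828125, 216.08627319335938), (167.8197021484375, 70.23637390136719), 73.98075866699219)
board ((623.071044921875, 223.19561767578125), (237.75038146972656, 297.2195739746094), 78.30583190917969)
```

Call:
servo_tool(commands="100 30 -26 20 0 0 -0.05;100 60 -52 40 0 0 -0.1;100 90 -78 60 0 0 -0.15;100 120 -104 80 0 0 -0.2;100 150 -130 90 0 0 -0.26;100 180 -156 90 0 0 -0.32;100 210 -182 90 0 0 -0.38;100 240 -208 90 0 0 -0.44;100 270 -234 90 0 0 -0.5;100 300 -260 90 0 0 -0.56;100 330 -286 90 0 0 -0.63;100 353 -307 90 0 0 -0.63")

```text
t: 1.1
tcp_pos: [502.1, 298.1, 278.8]
ee_rot: [0.0, 0.94, 0.342, -0.0]
contact_force: [0.5, -0.0, -0.7]
grip_width: 91.5
```

Run:
```python
from h import *
s=arm.observe(); i,d=arm.camera("wrist"); save(i,"w1.png"); np.save("w1.npy",i); np.save("s1.npy",np.r_[s["tcp_pos"],s["ee_rot"]])
print(s["t"],s["tcp_pos"],s["ee_rot"],s["qpos"]); print(arm.camera_params("wrist"))
```

```text
1.1 [502.12465736 298.06448722 278.75203402] [ 1.98710425e-04  9.39877296e-01  3.41512248e-01 -1.15798283e-04] [ 4.33704267e-01  3.62129241e-01  1.31594370e+00 -3.78441517e-04
  1.46378429e+00 -2.63306108e-01]
{'mtx': array([[307.86175539,   0.        , 275.06142862],
       [  0.        , 307.86175539, 211.19003639],
       [  0.        ,   0.        ,   1.        ]]), 'tool_from_camera': array([[ 9.99999678e-01, -4.16505334e-04,  6.85595468e-04,
         7.24033636e-03],
       [-2.35508757e-04, -9.69416897e-01, -2.45419691e-01,
        -6.94222879e+01],
       [ 7.66846442e-04,  2.45419451e-01, -9.69416683e-01,
        -1.95782449e+02],
       [ 0.00000000e+00,  0.00000000e+00,  0.00000000e+00,
         1.00000000e+00]])}
```

View pics/w1.png

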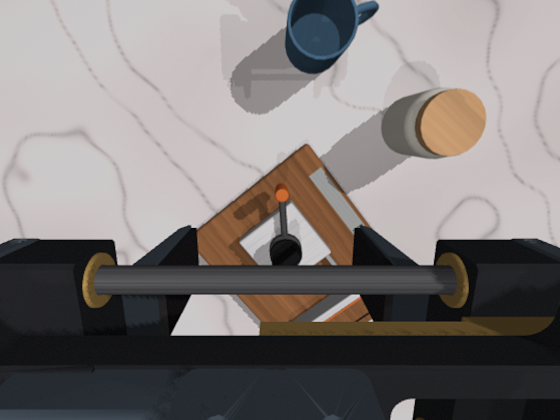

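The post shows at (282,194); the knob at (285,248) is half hidden by the gripper. I shift so the knob, fence and marker come into view.

Call:
servo_tool(commands="100 -28 28 5 0 0 0;100 -55 56 10 0 0 0;100 -83 84 10 0 0 0;100 -83 84 10 0 0 0")

```text
t: 1.48
tcp_pos: [412.9, 388.1, 289.1]
ee_rot: [-0.001, 0.938, 0.346, -0.001]
contact_force: [0.1, -0.3, 0.8]
grip_width: 91.1
```

Run:
```python
from h import *
s=arm.observe(); i,d=arm.camera("wrist"); save(i,"w2.png"); np.save("w2.npy",i); np.save("s2.npy",np.r_[s["tcp_pos"],s["ee_rot"]])
print(s["t"],s["tcp_pos"],s["ee_rot"])
i1=np.load("w1.npy"); a=np.load("s1.npy"); s1=dict(tcp_pos=a[:3],ee_rot=a[3:])
for im,st in((i1,s1),(i,s)):
    k,c=cents(im,(5,200,120),(14,255,255),(150,100,400,240),30); print(c,plane("wrist",[c[0][1]],88,st))
```

```text
1.4833 [412.91638212 388.08068057 289.10545062] [-8.86626619e-04  9.38241732e-01  3.45978923e-01 -5.01585282e-04]Traceback (most recent call last):
  File "<stdin>", line 6, in <module>
IndexError: list index out of range
```

View pics/w2.png

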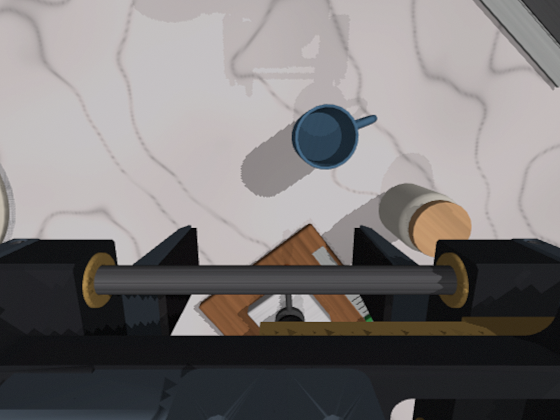

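I moved the wrong way: the board slid down in the image (post hidden at about (290,270)). Now I go the other way, over the fence.

Call:
servo_tool(commands="100 27 -28 0 0 0 0;100 54 -56 0 0 0 0;100 81 -84 0 0 0 0;100 108 -112 0 0 0 0;100 135 -140 0 0 0 0;100 160 -165 0 0 0 0;100 180 -190 0 0 0 0;100 180 -190 0 0 0 0")

```text
t: 2.2
tcp_pos: [600.6, 189.1, 288.1]
ee_rot: [0.001, 0.94, 0.342, -0.0]
contact_force: [0.6, -0.2, 0.5]
grip_width: 90.9
```

Run:
```python
from h import *
s=arm.observe(); i,d=arm.camera("wrist"); save(i,"w3.png"); np.save("w3.npy",i); np.save("s3.npy",np.r_[s["tcp_pos"],s["ee_rot"]])
print(s["t"],s["tcp_pos"],s["ee_rot"])
i1=np.load("w1.npy"); a=np.load("s1.npy"); s1=dict(tcp_pos=a[:3],ee_rot=a[3:])
for im,st in((i1,s1),(i,s)):
    k,c=cents(im,(5,200,120),(14,255,255),(150,20,400,240),30); print(c, [plane("wrist",[x[1]],88,st) for x in c])
```

```text
2.2 [600.63629933 189.07349896 288.09614891] [ 8.42013644e-04  9.39608628e-01  3.42249703e-01 -2.39774917e-04]
[] []
[] []
```

View pics/w3.png

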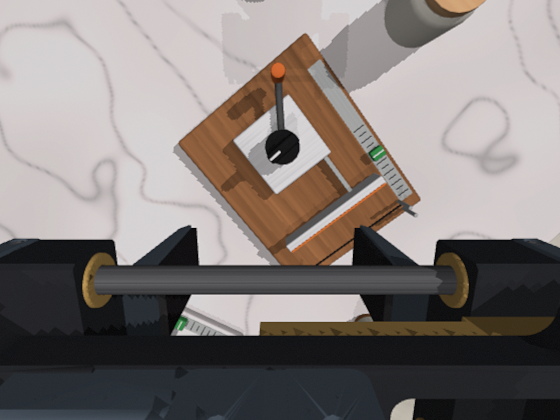

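The view shows the post (278,70), knob (282,147) with its white line towards (273,157), marker (377,153), and the fence's orange strip from (288,248) to (387,183).

```bash
cat > m.py <<'E'
from h import *
def guide(i,s,roi_post,roi_m,roi_f,roi_k):
    h=cv2.cvtColor(i,cv2.COLOR_RGB2HSV)
    k,c=cents(i,(3,190,120),(14,255,255),roi_post,30); 
    for x in c: print("post",x, plane("wrist",[x[1]],91,s))
    k,c=cents(i,(50,110,40),(85,255,255),roi_m,8); y,x=np.nonzero(k)
    M=plane("wrist",np.c_[x,y],30,s); (mc,mw,ma)=cv2.minAreaRect(M[:,:2].astype(np.float32)); print("marker",mc,mw,ma)
    k,c=cents(i,(3,150,120),(14,255,255),roi_f,30); print("strip",c)
    y,x=np.nonzero(k); F=plane("wrist",np.c_[x,y],54,s)
    (fc,fw,fa)=cv2.minAreaRect(F[:,:2].astype(np.float32)); print("fence strip",fc,fw,fa)
    vx,vy,_,_=cv2.fitLine(F[:,:2].astype(np.float32),2,0,.01,.01).ravel(); vy,vx=(vy,vx) if vy>0 else (-vy,-vx)
    xa=np.array([vy,-vx]); print("x axis",xa,"yaw",np.degrees(np.arctan2(xa[1],xa[0])))
    u=F[:,:2]@xa; um=M[:,:2]@xa; print("strip u range",np.percentile(u,[2,50,98]),"marker u",um.min(),um.max(),np.array(mc)@xa)
    k,c=cents(i,(0,0,0),(180,255,60),roi_k,50); 
    for x in c: print("knob dark",x,plane("wrist",[x[1]],89,s))
    k,c=cents(i,(0,0,120),(180,60,255),roi_k,3)
    for x in c: print("white",x,plane("wrist",[x[1]],104,s))
E
python3 - <<'E'
from m import *
i=np.load("w3.npy"); a=np.load("s3.npy"); s=dict(tcp_pos=a[:3],ee_rot=a[3:])
print(cv2.cvtColor(i[70:71,276:281],cv2.COLOR_RGB2HSV)[0], cv2.cvtColor(i[210:225,338:339],cv2.COLOR_RGB2HSV)[:,0])
guide(i,s,(260,55,300,90),(362,140,392,168),(280,170,395,255),(262,128,302,168))
cv2.imwrite("pics/crop3.png",cv2.resize(np.hstack([i[110:190,240:330],i[110:190,330:420]])[:,:,::-1],None,fx=4,fy=4,interpolation=cv2.INTER_CUBIC))
E
```

```text
[[ 10 193 205]
 [ 10 192 206]
 [ 10 191 207]
 [ 10 192 207]
 [ 10 192 207]] [[160   4 214]
 [160   4 208]
 [150   3 204]
 [150   2 208]
 [135   5 214]
 [170   4 211]
 [  8  55 201]
 [ 11 180 198]
 [ 11 194 205]
 [ 12 174 170]
 [ 13 140 135]
 [ 12 143 137]
 [ 13 146 136]
 [ 13 145 137]
 [ 13 146 138]]
post (np.int32(165), array([277.4,  70. ]), array([271,  63,  14,  15], dtype=int32)) [[511.39384364 298.81177559  91.        ]]
marker (686.4122314453125, 315.4983825683594) (20.05970001220703, 15.857438087463379) 78.05782318115234
strip [(np.int32(305), array([339.4, 217.1]), array([292, 184,  97,  69], dtype=int32))]
fence strip (696.4804077148438, 213.33143615722656) (165.02789306640625, 125.13818359375) 40.053348541259766
x axis [ 0.9515471 -0.307503 ] yaw -17.908815
strip u range [523.43621072 603.22490961 648.52772146] marker u 548.174528203892 564.7178095943104 556.1368549852823
knob dark (np.int32(890), array([282.2, 145.9]), array([265, 128,  34,  36], dtype=int32)) [[572.5495768  235.67521489  89.        ]]
white (np.int32(628), array([280.7, 149.7]), array([262, 128,  40,  40], dtype=int32)) [[573.44760434 231.33499681 104.        ]]
```

View pics/crop3.png

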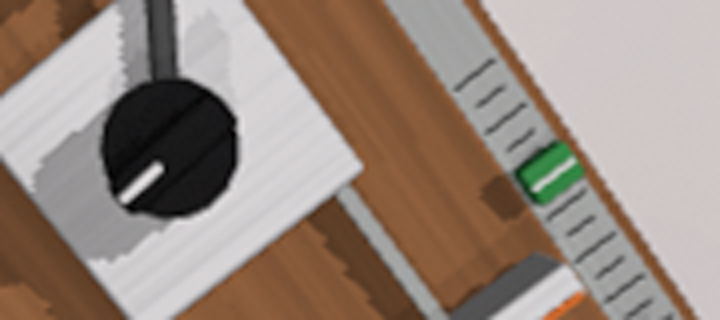

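```bash
sed -i 's/k,c=cents(i,(3,150,120),(14,255,255),roi_f,30)/k,c=cents(i,(3,165,165),(14,255,255),roi_f,6)/' m.py
python3 - <<'E'
from m import *
i=np.load("w3.npy"); a=np.load("s3.npy"); s=dict(tcp_pos=a[:3],ee_rot=a[3:])
guide(i,s,(260,55,300,90),(362,140,392,168),(280,170,395,255),(262,128,302,168))
w=plane("wrist",[(270.5,160),(280,152)],104,s); print(w, np.degrees(np.arctan2(*(w[0]-w[1])[[1,0]])))
for z in(60,65,70): print(plane("wrist",[(282.5,147)],z,s))
c=plane("wrist",[(282.5,147)],70,s)[0]; p=plane("wrist",[(277.4,70)],91,s)[0]; v=p-c; print(np.hypot(*v[:2]),np.degrees(np.arctan2(v[1],v[0])))
E
```

```text
post (np.int32(165), array([277.4,  70. ]), array([271,  63,  14,  15], dtype=int32)) [[511.39384364 298.81177559  91.        ]]
marker (686.4122314453125, 315.4983825683594) (20.05970001220703, 15.857438087463379) 78.05782318115234
strip [(np.int32(204), array([338.9, 217.3]), array([292, 184,  94,  69], dtype=int32))]
fence strip (701.810546875, 207.89405822753906) (164.1186981201172, 2.672210931777954) 78.44229888916016
x axis [ 0.97966504 -0.20064014] yaw -11.574394
strip u range [644.53546579 645.84556761 647.09927263] marker u 601.1704008703224 617.0515679960221 609.1524265731623
knob dark (np.int32(890), array([282.2, 145.9]), array([265, 128,  34,  36], dtype=int32)) [[572.5495768  235.67521489  89.        ]]
white (np.int32(628), array([280.7, 149.7]), array([262, 128,  40,  40], dtype=int32)) [[573.44760434 231.33499681 104.        ]]
[[571.90127213 213.89916253 104.        ]
 [574.57008015 228.69813449 104.        ]] -100.22269714372347
[[575.01828764 234.32168931  60.        ]]
[[574.79351433 234.41911455  65.        ]]
[[574.56874101 234.51653979  70.        ]]
90.13847682656349 134.49643881934605
```

Call:
servo_tool(commands="100 -17 21 -20 0 0 0.03;100 -36 44 -50 0 0 0.06;100 -56 68 -85 0 0 0.08;100 -76 92 -115 0 0 0.08;100 -86 104 -140 0 0 0.08;100 -86 104 -160 0 0 0.08;100 -86 104 -160 0 0 0.08;100 -86 104 -160 0 0 0.08")

```text
t: 2.92
tcp_pos: [510.6, 298.4, 128.8]
ee_rot: [0.0, 0.924, 0.382, -0.001]
contact_force: [0.3, -0.8, 0.4]
grip_width: 91.3
```

Run:
```python
from m import *
s=arm.observe(); i,d=arm.camera("wrist"); save(i,"w4.png")
print(s["t"],s["tcp_pos"],s["ee_rot"],s["contact_force"])
k,c=cents(i,(3,190,100),(14,255,255),(150,0,400,240),30); print(c,[plane("wrist",[x[1]],91,s) for x in c])
```

```text
2.9167 [510.59726831 298.37197207 128.80003114] [ 8.09434710e-05  9.24199068e-01  3.81910074e-01 -8.78851029e-04] [ 0.26100006 -0.81597449  0.39102111]
[(np.int32(460), array([277.5, 219.9]), array([266, 203,  22,  32], dtype=int32))] [array([[509.54838008, 301.90170473,  91.        ]])]
```

View pics/w4.png

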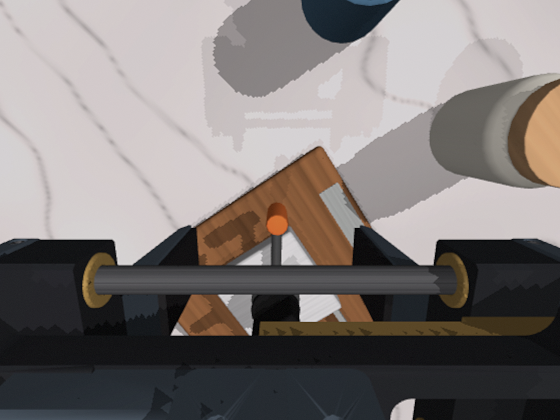

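Post top at (277,227), centred between the fingers. I descend and grip.

Call:
servo_tool(commands="100 0 0 -30 0 0 0;80 0 0 -60 0 0 0;60 0 0 -66 0 0 0;20 0 0 -66 0 0 0;12 0 0 -66 0 0 0;12 0 0 -66 0 0 0;12 0 0 -66 0 0 0;12 0 0 -66 0 0 0", newtons=20)

```text
t: 3.63
tcp_pos: [512.0, 298.7, 64.4]
ee_rot: [-0.0, 0.924, 0.382, 0.001]
contact_force: [0.1, -0.4, -0.7]
grip_width: 47.3
```

Call:
servo_tool(commands="10 0 0 0 0 0 0;10 0 0 0 0 0 0;10 0 0 0 0 0 0;10 0 0 0 0 0 0;10 0 0 0 0 0 0;10 0 0 0 0 0 0", newtons=20)

```text
t: 4.13
tcp_pos: [511.3, 298.5, 63.1]
ee_rot: [-0.0, 0.924, 0.382, 0.0]
contact_force: [0.7, 1.7, 0.9]
grip_width: 16.5
```

Call:
servo_tool(commands="10 -6.1 -6.6 0 0 0 0.1;10 -11.5 -13.9 0 0 0 0.2;10 -16.1 -21.6 0 0 0 0.3;10 -19.9 -29.7 0 0 0 0.4;10 -22.9 -38.2 0 0 0 0.5;10 -25.1 -46.9 0 0 0 0.6;10 -26.3 -55.8 0 0 0 0.7;10 -26.7 -64.8 0 0 0 0.8;10 -26.2 -73.8 0 0 0 0.9;10 -24.8 -82.7 0 0 0 1.0;10 -22.5 -91.4 0 0 0 1.1;10 -22.5 -91.4 0 0 0 1.1")

```text
t: 5.13
tcp_pos: [488.6, 205.9, 63.0]
ee_rot: [-0.0, 0.587, 0.81, -0.0]
contact_force: [-2.2, -2.6, 2.7]
grip_width: 16.5
```

Call:
servo_tool(commands="10 1.5 -4.3 0 0 0 0.05;10 3.2 -8.4 0 0 0 0.1;10 4.1 -10.5 0 0 0 0.12;10 4.1 -10.5 0 0 0 0.12;10 4.1 -10.5 0 0 0 0.12")

```text
t: 5.55
tcp_pos: [491.7, 197.6, 62.9]
ee_rot: [-0.001, 0.541, 0.841, 0.0]
contact_force: [-7.6, 9.7, 4.0]
grip_width: 16.1
```

Call:
servo_tool(commands="10 0.6 -1.5 0 0 0 0.01;10 1.2 -3 0 0 0 0.02;10 1.2 -3 0 0 0 0.02;10 1.2 -3 0 0 0 0.02")

```text
t: 5.88
tcp_pos: [492.1, 197.0, 62.9]
ee_rot: [-0.002, 0.533, 0.846, 0.001]
contact_force: [-13.8, 33.2, 3.1]
grip_width: 16.9
```

The lever stands firm at its open stop (36 N with no more motion). I ease off, release and lift.

Call:
servo_tool(commands="10 -1.5 3.7 0 0 0 -0.02;10 -1.5 3.7 0 0 0 -0.02;100 -1.5 3.7 0 0 0 -0.02;100 -1.5 3.7 0 0 0 -0.02;100 -1.5 3.7 0 0 0 -0.02;100 -1.5 3.7 0 0 0 -0.02;100 -1.5 3.7 20 0 0 -0.02;100 -1.5 3.7 50 0 0 -0.02;100 -1.5 3.7 75 0 0 -0.02")

```text
t: 6.63
tcp_pos: [492.5, 197.0, 139.1]
ee_rot: [-0.0, 0.539, 0.842, -0.0]
contact_force: [-0.1, -0.2, 0.2]
grip_width: 60.2
```

Call:
servo_tool(commands="100 0 0 10 0 0 -0.12;100 5 2 10 0 0 -0.24;100 15 7 10 0 0 -0.36;100 25 12 10 0 0 -0.48;100 35 16 10 0 0 -0.6;100 45 20 10 0 0 -0.72;100 55 25 10 0 0 -0.84;100 65 29 10 0 0 -0.96;100 75 33 10 0 0 -1.08;100 82 37 10 0 0 -1.2;100 82 37 10 0 0 -1.32;100 82 37 10 0 0 -1.44")

```text
t: 7.63
tcp_pos: [575.1, 234.1, 147.8]
ee_rot: [0.0, 0.962, 0.275, 0.0]
contact_force: [-1.2, -0.6, 0.7]
grip_width: 91.3
```

Call:
servo_tool(commands="100 0 0 0 0 0 -0.12;100 0 0 0 0 0 -0.24;100 0 0 0 0 0 -0.36;100 0 0 0 0 0 -0.48;100 0 0 0 0 0 -0.6;100 0 0 0 0 0 -0.72;100 0 0 0 0 0 -0.76;100 0 0 0 0 0 -0.76;100 0 0 0 0 0 -0.76")

```text
t: 8.38
tcp_pos: [574.6, 234.0, 147.9]
ee_rot: [0.0, 0.995, -0.098, -0.0]
contact_force: [-0.3, 0.1, -0.7]
grip_width: 91.4
```

Call:
servo_tool(commands="100 0 0 -30 0 0 0;60 0 0 -60 0 0 0;10 0 0 -72 0 0 0;8 0 0 -73 0 0 0;8 0 0 -73 0 0 0;8 0 0 -73 0 0 0;8 0 0 -73 0 0 0;8 0 0 -73 0 0 0;8 0 0 -73 0 0 0;8 0 0 -73 0 0 0;8 0 0 -73 0 0 0;8 0 0 -73 0 0 0", newtons=25)

```text
t: 9.38
tcp_pos: [574.6, 234.2, 75.2]
ee_rot: [-0.0, 0.995, -0.098, 0.0]
contact_force: [0.4, 0.1, 0.1]
grip_width: 21.0
```

Call:
servo_tool(commands="8 0 0 0 0 0 0;8 0 0 0 0 0 0")

```text
t: 9.55
tcp_pos: [574.9, 234.0, 75.1]
ee_rot: [0.0, 0.995, -0.098, 0.0]
contact_force: [2.6, -2.8, -0.0]
grip_width: 13.7
```

Call:
servo_tool(commands="8 0 0 0 0 0 0.08;8 0 0 0 0 0 0.16;8 0 0 0 0 0 0.25;8 0 0 0 0 0 0.34;8 0 0 0 0 0 0.43;8 0 0 0 0 0 0.52;8 0 0 0 0 0 0.61;8 0 0 0 0 0 0.7;8 0 0 0 0 0 0.79;8 0 0 0 0 0 0.87;8 0 0 0 0 0 0.9;8 0 0 0 0 0 0.9")

```text
t: 10.55
tcp_pos: [574.7, 234.1, 75.1]
ee_rot: [0.0, 0.939, 0.345, 0.0]
contact_force: [1.7, -2.4, 1.4]
grip_width: 13.5
```

Run:
```python
from m import *
s=arm.observe(); i,d=arm.camera("wrist"); t,_=arm.camera("top"); np.save("w5.npy",i); np.save("t5.npy",t)
print(s["t"],s["tcp_pos"],s["ee_rot"],s["contact_force"])
save(np.hstack([i[:,100:480],cv2.resize(t[120:290,130:280],None,fx=2.4,fy=2.4)[:420]]),"c5.png")
```

```text
10.55 [574.71272393 234.05264666  75.10566067] [1.35282714e-04 9.38581226e-01 3.45058334e-01 1.02713391e-04] [ 1.73615535 -2.39305244  1.38722805]Traceback (most recent call last):
  File "<stdin>", line 4, in <module>
    return _nx.concatenate(arrs, 1, dtype=dtype, casting=casting)
           ~~~~~~~~~~~~~~~^^^^^^^^^^^^^^^^^^^^^^^^^^^^^^^^^^^^^^^
ValueError: all the input array dimensions except for the concatenation axis must match exactly, but along dimension 0, the array at index 0 has size 420 and the array at index 1 has size 408
```

Run:
```python
import numpy as np,cv2
i=np.load("w5.npy");t=np.load("t5.npy")
cv2.imwrite("pics/c5.png",np.hstack([i[:,100:480],cv2.resize(t[120:290,130:280],(380,420))])[:,:,::-1])
```

```text
(no output)
```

View pics/c5.png

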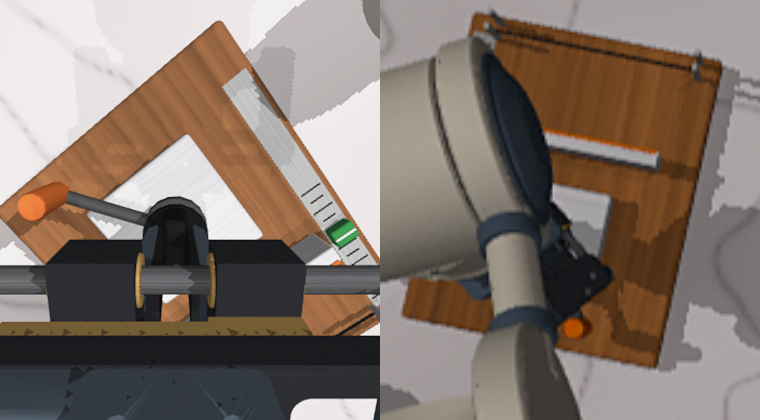

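The fence end with its orange strip is visible at about wrist (425,264) beside the marker (444,233).

Run:
```python
from m import *
i=np.load("w5.npy"); s=dict(tcp_pos=[574.71,234.05,75.1],ee_rot=[0,.9386,.3451,0]); xa=np.array([np.cos(np.radians(-11.57)),np.sin(np.radians(-11.57))]); ya=np.array([-xa[1],xa[0]])
for n,lo,hi,roi,z in(("marker",(50,110,40),(85,255,255),(420,200,480,255),30),("line",(0,0,170),(180,80,255),(428,222,455,248),30),("strip",(3,165,165),(14,255,255),(400,235,480,300),54)):
    k,c=cents(i,lo,hi,roi,4); y,x=np.nonzero(k); P=plane("wrist",np.c_[x,y],z,s)[:,:2]; u=P@xa; v=P@ya
    print(n,c,"u",np.percentile(u,[0,5,50,95,100]).round(1),"v",v.min(),v.max(), (u.min()+u.max())/2)
```

```text
marker [(np.int32(471), array([441.4, 232. ]), array([426, 219,  33,  29], dtype=int32))] u [598.  598.9 606.4 617.2 618.3] v 436.11699805471653 456.8480474211374 608.1129678873214
line [(np.int32(13), array([429.5, 223. ]), array([428, 222,   5,   4], dtype=int32)), (np.int32(68), array([445.1, 234.9]), array([436, 228,  19,  15], dtype=int32)), (np.int32(48), array([450.5, 244.8]), array([444, 240,  11,   8], dtype=int32)), (np.int32(15), array([434.1, 245.9]), array([432, 244,   6,   4], dtype=int32))] u [593.2 595.  612.4 623.3 625.2] v 433.47238769725146 456.1963048007811 609.1770982053878
strip [(np.int32(24), array([436.4, 262.8]), array([432, 261,   9,   4], dtype=int32))] u [610.3 610.4 611.6 613.3 613.6] v 421.77457990096013 427.3963836879252 611.9599989626415
```

Run:
```python
from m import *
xa=np.array([np.cos(np.radians(-11.57)),np.sin(np.radians(-11.57))])
s=dict(tcp_pos=[574.71,234.05,75.1],ee_rot=[0,.9386,.3451,0])
print("line5",plane("wrist",[(445.1,234.9)],30,s)[:,:2]@xa)
i=np.load("w3.npy"); a=np.load("s3.npy"); s=dict(tcp_pos=a[:3],ee_rot=a[3:])
k,c=cents(i,(0,0,150),(180,100,255),(370,146,384,160),3);print(c,[plane("wrist",[x[1]],30,s)[:,:2]@xa for x in c])
```

```text
line5 [611.38831047]
[(np.int32(6), array([370.7, 146.7]), array([370, 146,   3,   3], dtype=int32)), (np.int32(30), array([377.9, 153.1]), array([373, 149,  11,   9], dtype=int32)), (np.int32(8), array([381.5, 158. ]), array([379, 156,   5,   4], dtype=int32))] [array([596.47741514]), array([610.51894164]), array([619.63703168])]
```

Call:
servo_tool(commands="8 0 0 0 0 0 0.02;8 0 0 0 0 0 0.025;8 0 0 0 0 0 0.025;100 0 0 0 0 0 0.025;100 0 0 0 0 0 0.025;100 0 0 0 0 0 0.025;100 0 0 0 0 0 0.025;100 0 0 15 0 0 0.025;100 0 0 45 0 0 0.025;100 0 0 75 0 0 0.025")

```text
t: 11.48
tcp_pos: [573.5, 234.1, 150.0]
ee_rot: [-0.0, 0.934, 0.356, -0.001]
contact_force: [0.5, 0.9, -0.3]
grip_width: 57.4
```

Call:
servo_tool(commands="100 10 -10 10 0 0 -0.09;100 20 -21 10 0 0 -0.19;100 30 -32 10 0 0 -0.28;100 40 -43 10 0 0 -0.37;100 50 -54 10 0 0 -0.46;100 60 -66 10 0 0 -0.56;100 70 -80 10 0 0 -0.65;100 77 -91 10 0 0 -0.74;100 77 -91 10 0 0 -0.83;100 77 -91 10 0 0 -0.93;100 77 -91 10 0 0 -0.93;100 77 -91 10 0 0 -0.93")

```text
t: 12.48
tcp_pos: [651.3, 143.3, 159.9]
ee_rot: [-0.0, 0.995, -0.099, -0.0]
contact_force: [0.1, -0.8, 0.8]
grip_width: 91.5
```

Run:
```python
from m import *
s=arm.observe(); i,d=arm.camera("wrist"); save(i,"w6.png"); np.save("w6.npy",i); np.save("s6.npy",np.r_[s["tcp_pos"],s["ee_rot"]])
print(s["t"],s["tcp_pos"],s["ee_rot"])
```

```text
12.4833 [651.34823245 143.31543734 159.89807928] [-1.24194618e-05  9.95057256e-01 -9.93026794e-02 -1.84405511e-04]
```

View pics/w6.png

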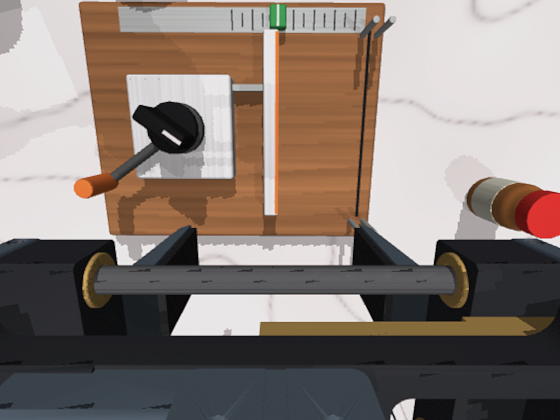

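Excellent: the strip runs at column 277 and the marker at (278,15), nearly level. Now sub-pixel.

Run:
```python
from m import *
i=np.load("w6.npy"); a=np.load("s6.npy"); s=dict(tcp_pos=a[:3],ee_rot=a[3:])
h=cv2.cvtColor(i,cv2.COLOR_RGB2HSV)
k=cv2.inRange(h,np.array((3,150,150)),np.array((16,255,255))); k[:32]=0;k[212:]=0;k[:,:268]=0;k[:,290:]=0
E=[]
for r in range(36,205,4):
    x=np.nonzero(k[r])[0]
    if len(x): E.append((x.max()+.5,r))
F=plane("wrist",E,54,s)[:,:2]; L=plane("wrist",[( x,y) for x,y in E],54,s)[:,:2]
vx,vy,x0,y0=cv2.fitLine(F.astype(np.float32),2,0,.01,.01).ravel(); vx,vy=(vx,vy) if vy>0 else (-vx,-vy)
xa=np.array([vy,-vx]); print("yaw",np.degrees(np.arctan2(xa[1],xa[0])),"front u",np.array([x0,y0])@xa,(F@xa).std())
k,c=cents(i,(50,110,40),(85,255,255),(262,0,295,32),8); print(c); y,x=np.nonzero(k); 
for r in range(2,28,3):
    X=np.nonzero(k[r])[0]
    if len(X): print(r,X.min(),X.max(), i[r,266:292,0].tolist(), (plane("wrist",[((X.min()+X.max())/2,r)],30,s)[:,:2]@xa).round(2))
```

```text
yaw -11.380179 front u 612.93225 0.25093070970019443
[(np.int32(305), array([277.6,  16.4]), array([270,   4,  16,  26], dtype=int32))]
5 270 285 [149, 149, 152, 127, 67, 57, 63, 62, 62, 58, 107, 205, 219, 118, 56, 62, 64, 63, 57, 65, 118, 154, 150, 150, 151, 151] [611.91]
8 270 285 [173, 174, 178, 140, 44, 62, 69, 66, 66, 62, 111, 205, 217, 121, 62, 68, 68, 68, 63, 43, 136, 197, 192, 191, 191, 191] [611.91]
11 270 285 [181, 172, 177, 140, 44, 63, 67, 67, 68, 62, 110, 205, 218, 122, 62, 66, 67, 67, 62, 43, 134, 193, 187, 188, 187, 191] [611.92]
14 270 285 [185, 178, 174, 130, 44, 63, 68, 68, 68, 61, 109, 205, 218, 120, 61, 67, 68, 67, 64, 44, 135, 195, 189, 189, 189, 193] [611.92]
17 270 285 [173, 176, 157, 96, 48, 62, 67, 67, 65, 62, 110, 205, 217, 120, 62, 65, 67, 67, 64, 43, 134, 195, 189, 189, 188, 192] [611.93]
20 270 285 [181, 174, 163, 110, 45, 62, 68, 68, 67, 61, 111, 205, 217, 121, 62, 65, 67, 67, 64, 44, 133, 194, 188, 188, 188, 192] [611.93]
23 270 285 [182, 176, 180, 142, 42, 63, 69, 68, 66, 59, 143, 228, 217, 119, 60, 65, 66, 66, 62, 60, 143, 195, 191, 190, 192, 194] [611.94]
26 270 285 [177, 176, 181, 141, 26, 41, 44, 42, 43, 40, 59, 85, 76, 44, 43, 45, 45, 45, 39, 45, 140, 195, 190, 189, 189, 194] [611.94]
```

Run:
```python
from m import *
i=np.load("w6.npy"); a=np.load("s6.npy"); s=dict(tcp_pos=a[:3],ee_rot=a[3:])
print(ray("wrist",[(277,15)],s)[0])
for r in(36,60,100): print(r,[tuple(int(v) for v in p) for p in i[r,272:283]])
xa=np.array([np.cos(np.radians(-11.57)),np.sin(np.radians(-11.57))])
for c in(277,278,279): print(c,plane("wrist",[(c,36)],54,s)[:,:2]@xa)
print(plane("wrist",[(277.5,15)],30,s)[:,:2]@xa)
```

```text
[664.78416755 211.26969061 355.67879191]
36 [(232, 230, 231), (229, 229, 231), (227, 223, 219), (230, 180, 154), (228, 122, 52), (232, 129, 61), (203, 113, 57), (116, 74, 46), (99, 67, 45), (100, 67, 44), (100, 67, 43)]
60 [(232, 230, 231), (231, 230, 233), (229, 224, 222), (228, 177, 151), (228, 121, 53), (231, 128, 61), (209, 118, 62), (152, 99, 64), (145, 97, 64), (146, 99, 65), (146, 99, 66)]
100 [(222, 221, 223), (222, 222, 226), (221, 213, 211), (225, 167, 143), (228, 113, 50), (230, 117, 56), (205, 112, 63), (148, 102, 68), (151, 103, 67), (151, 103, 66), (151, 102, 66)]
277 [609.97414768]
278 [610.85748041]
279 [611.74080675]
[610.44398786]
```

Residual: the front face is about 0.7 mm beyond the white line, which I accept. Now back to the lever (open, at about (492,197)).

Call:
servo_tool(commands="100 -10 3 0 0 0 0.12;100 -25 8 0 0 0 0.24;100 -40 13 0 0 0 0.36;100 -55 18 0 0 0 0.48;100 -70 23 0 0 0 0.6;100 -85 28 0 0 0 0.72;100 -100 33 0 0 0 0.84;100 -115 38 0 0 0 0.96;100 -130 43 0 0 0 1.08;100 -145 48 0 0 0 1.2;100 -155 52 0 0 0 1.32;100 -159.5 53.8 0 0 0 1.44")

```text
t: 13.53
tcp_pos: [490.4, 197.6, 160.1]
ee_rot: [-0.0, 0.811, 0.584, -0.0]
contact_force: [0.1, -0.3, 0.8]
grip_width: 90.9
```

Call:
servo_tool(commands="100 0 0 0 0 0 0.12;100 0 0 0 0 0 0.24;100 0 0 0 0 0 0.36;100 0 0 0 0 0 0.48;100 0 0 0 0 0 0.6;100 0 0 0 0 0 0.72;100 0 0 -20 0 0 0.76;100 0 0 -35 0 0 0.76;100 0 0 -35 0 0 0.76;100 0 0 -35 0 0 0.76")

```text
t: 14.37
tcp_pos: [491.5, 197.0, 124.9]
ee_rot: [-0.0, 0.54, 0.841, -0.0]
contact_force: [-0.3, -0.5, 0.3]
grip_width: 91.4
```

Run:
```python
from m import *
s=arm.observe(); i,d=arm.camera("wrist"); np.save("w7.npy",i)
print(s["t"],s["tcp_pos"],s["ee_rot"])
k,c=cents(i,(3,190,100),(14,255,255),(150,0,400,240),30); print(c,[plane("wrist",[x[1]],91,s) for x in c])
```

```text
14.3667 [491.54864244 197.04355146 124.8789326 ] [-4.51880476e-04  5.40387391e-01  8.41416085e-01 -4.86036711e-04]
[(np.int32(481), array([275.8, 221.6]), array([266, 204,  22,  32], dtype=int32))] [array([[488.59000803, 196.87189899,  91.        ]])]
```

Call:
servo_tool(commands="100 0.5 0 -30 0 0 0;80 0.5 0 -58 0 0 0;40 0.5 0 -62 0 0 0;10 0.5 0 -62 0 0 0;10 0.5 0 -62 0 0 0;10 0.5 0 -62 0 0 0;10 0.5 0 -62 0 0 0;10 0.5 0 -62 0 0 0;10 0.5 0 -62 0 0 0;10 0.5 0 -62 0 0 0;10 0.5 0 -62 0 0 0;10 0.5 0 -62 0 0 0", newtons=20)

```text
t: 15.42
tcp_pos: [492.5, 197.0, 63.1]
ee_rot: [0.0, 0.541, 0.841, 0.0]
contact_force: [-0.3, 0.3, -0.6]
grip_width: 20.6
```

Call:
servo_tool(commands="10 0 0 0 0 0 0;10 0 0 0 0 0 0;10 0 0 0 0 0 0")

```text
t: 15.67
tcp_pos: [492.1, 197.9, 63.0]
ee_rot: [-0.001, 0.541, 0.841, 0.0]
contact_force: [-3.5, 8.9, 0.9]
grip_width: 16.3
```

Call:
servo_tool(commands="10 -3.3 8.4 0 0 0 -0.1;10 -5.7 17.1 0 0 0 -0.2;10 -7.3 26 0 0 0 -0.3;10 -8 35 0 0 0 -0.4;10 -7.8 44 0 0 0 -0.5;10 -6.6 53 0 0 0 -0.6;10 -4.6 61.8 0 0 0 -0.7;10 -1.7 70.3 0 0 0 -0.8;10 2 78.6 0 0 0 -0.9;10 6.5 86.4 0 0 0 -1.0;10 11.8 93.7 0 0 0 -1.1;10 11.8 93.7 0 0 0 -1.1")

```text
t: 16.67
tcp_pos: [505.6, 291.7, 63.1]
ee_rot: [0.0, 0.902, 0.432, 0.001]
contact_force: [3.7, -0.9, 0.7]
grip_width: 16.6
```

Call:
servo_tool(commands="10 3 3.4 0 0 0 -0.05;10 6 6.7 0 0 0 -0.1;10 7.6 8.3 0 0 0 -0.125;10 7.6 8.3 0 0 0 -0.125;10 7.6 8.3 0 0 0 -0.125")

```text
t: 17.08
tcp_pos: [512.2, 298.8, 63.0]
ee_rot: [0.0, 0.926, 0.378, 0.0]
contact_force: [4.4, -1.6, -0.1]
grip_width: 16.4
```

Call:
servo_tool(commands="10 1 1 0 0 0 -0.015;10 2 2 0 0 0 -0.03;10 3 2.9 0 0 0 -0.045;10 3 2.9 0 0 0 -0.045;10 3 2.9 0 0 0 -0.045")

```text
t: 17.5
tcp_pos: [513.0, 299.8, 62.7]
ee_rot: [0.001, 0.934, 0.357, -0.002]
contact_force: [-4.8, -14.9, 9.0]
grip_width: 16.3
```

Call:
servo_tool(commands="10 1 0.9 0 0 0 -0.01;10 1.6 1.5 0 0 0 -0.01;10 1.6 1.5 0 0 0 -0.01;10 1.6 1.5 0 0 0 -0.01")

```text
t: 17.83
tcp_pos: [513.2, 300.0, 62.4]
ee_rot: [0.002, 0.936, 0.352, -0.004]
contact_force: [-9.7, -24.2, 14.4]
grip_width: 16.5
```

Closed stop reached (about 30 N with 0.3 mm motion). I ease off, release and go to the viewing pose.

Call:
servo_tool(commands="10 -1.6 -1.5 0 0 0 0.02;10 -2.8 -2.7 0 0 0 0.04;10 -2.8 -2.7 0 0 0 0.04;100 -2.8 -2.7 0 0 0 0.04;100 -2.8 -2.7 0 0 0 0.04;100 -2.8 -2.7 0 0 0 0.04;100 -2.8 -2.7 0 0 0 0.04;100 -2.8 -2.7 20 0 0 0.04;100 -2.8 -2.7 50 0 0 0.04;100 -2.8 -2.7 85 0 0 0.04;100 -2.8 -2.7 105 0 0 0.04")

```text
t: 18.75
tcp_pos: [514.4, 301.3, 171.2]
ee_rot: [-0.0, 0.929, 0.37, 0.001]
contact_force: [1.7, 0.4, 0.5]
grip_width: 67.3
```

Call:
servo_tool(commands="100 10 -11 0 0 0 -0.09;100 23 -25 0 0 0 -0.19;100 36 -40 0 0 0 -0.28;100 50 -55 0 0 0 -0.37;100 63 -70 0 0 0 -0.46;100 76 -85 0 0 0 -0.56;100 90 -100 0 0 0 -0.65;100 103 -115 0 0 0 -0.74;100 116 -130 0 0 0 -0.83;100 130 -145 0 0 0 -0.93;100 139 -156 0 0 0 -0.93;100 139 -156 0 0 0 -0.93")

```text
t: 19.75
tcp_pos: [654.2, 142.7, 167.7]
ee_rot: [0.0, 0.996, -0.085, 0.0]
contact_force: [-1.0, -0.3, 0.7]
grip_width: 91.4
```

Call:
servo_tool(commands="100 0 0 0 0 0 0;100 0 0 0 0 0 0")

```text
t: 19.92
tcp_pos: [652.1, 145.3, 167.9]
ee_rot: [-0.0, 0.996, -0.085, -0.0]
contact_force: [0.2, -0.1, 0.8]
grip_width: 91.4
```

Run:
```python
from m import *
s=arm.observe(); i,d=arm.camera("wrist"); save(i,"w8.png"); t=s["t"]
print(t,s["tcp_pos"],s["ee_rot"],s["contact_force"])
h=cv2.cvtColor(i,cv2.COLOR_RGB2HSV)
xa=np.array([np.cos(np.radians(-11.57)),np.sin(np.radians(-11.57))])
k,c=cents(i,(3,165,165),(16,255,255),(230,32,330,215),20);print(c)
y,x=np.nonzero(k); P=plane("wrist",np.c_[x,y],54,s)[:,:2]@xa; print("strip u",np.percentile(P,[2,50,98]))
k,c=cents(i,(50,110,40),(85,255,255),(230,0,330,60),20)
x,y,w,hh=c[0][2]; print(c,"marker u",plane("wrist",[(x+(w-1)/2,y+hh/2)],30,s)[:,:2]@xa)
k,c=cents(i,(3,190,100),(14,255,255),(0,0,230,240),60); print(c,[plane("wrist",[x[1]],85,s) for x in c])
```

```text
19.9167 [652.09886652 145.30116439 167.86402009] [-1.02187137e-04  9.96417684e-01 -8.45675554e-02 -3.41038225e-04] [ 0.18533563 -0.14436355  0.8421674 ]
[(np.int32(515), array([278.8, 123. ]), array([275,  37,   9, 176], dtype=int32))]
strip u [608.69718481 610.04569513 611.40169323]
[(np.int32(293), array([282.3,  22.2]), array([275,  10,  16,  25], dtype=int32))] marker u [610.52989415]
[(np.int32(453), array([79.8, 57.5]), array([65, 47, 46, 22], dtype=int32))] [array([[513.70509719, 300.80662121,  85.        ]])]
```

View pics/w8.png

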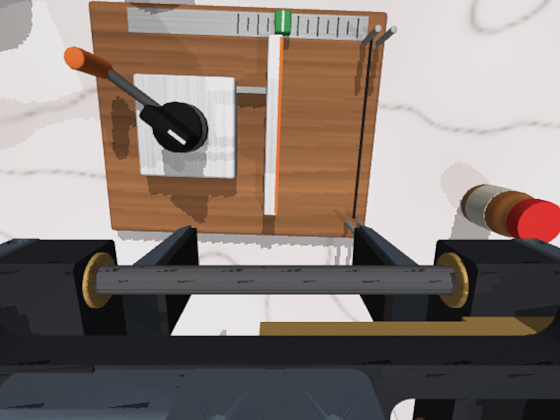

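The view shows the lever closed (post at about (75,57)) and the fence strip's front edge at column 282, level with the marker's centre at (282.5,22). The robot is clear of everything.

```bash
python3 -c "
from cell import arm
print(arm.job_done())"
```

```text
the job is handed in; nothing more can be done
None
```

The job is done and handed in at about 20 s, well inside the 61 s limit. No verdict was reported.

- **Loosening:** I swung the orange-tipped lever anticlockwise to its open stop. There it took about 36 N with almost no further motion.
- **Knob:** I turned it anticlockwise about 0.925 rad (about 37 mm of fence travel) while the nut was open.
- **Retightening:** I swung the lever back until it stopped moving at about 30 N. In the last picture the post was within about 3 mm of where it started.

**Last checks:** the fence's front face is still 0.7 to 0.9 mm beyond the marker's white line. I accepted that rather than grip the knob again, which could have moved it as much. The first view from farther off was 1.3 mm unsure of the distance, putting the fence between 0.3 mm short of the line and 1 mm past it. I ended clear of everything with the gripper open, and I went nowhere near the white guide, though I took no final picture of it.

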